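# Isolate and vent one outlet of a compressed-air valve rail

### The job

On the air rail, shut off the outlet that carries the hose barb: turn its bar knob clockwise until you feel it close on its seat and nip it up firmly but gently, without forcing it. Only then press that same valve's bleed button all the way down, keep it down for about two seconds and let it come up again, leaving the valve shut. Do not touch the neighbouring valves, and leave the jar, the blue cap and the hex key set where they are.

Things in the scene. Friction and masses are not known exactly. Their poses are not given: they have to be found in the camera images.
- rail_base: Flat aluminium bar, 116 x 276 x 18 mm, lying on the bench and fixed to it; carries four valve modules side by side, 62 mm apart along its long side. Origin at the centre of its underside; y along its length, x across it (away from the outlets). A desk lamp's shade hangs about 0.5 m above the bench to the right of the rail (x 0.5 to 0.75 m, y -0.2 to -0.4 m).
- valve_a: The valve to close, in any of the four places: fixed grey block 104 x 50 x 48 mm whose outlet (-x face) has a stepped brass hose barb 36 mm long; the other three are alike but have a short round plug (11 mm) there. Origin: centre of the block's underside, 18 mm above the bench; x from outlet end to rear end, z up. Knob axis at x = 20 mm, y = 0; bleed button axis at x = -34 mm, y = 0.
- knob_a_grip (a point): A point on the axis of valve_a's knob, 100 mm above the bench. The knob is a black upright bar 40 mm long (along this point's x), 12 mm thick (y), 30 mm high (82 to 112 mm above the bench), on an 11 mm stem over a 26 mm steel bonnet (top 70 mm above the bench). Every module's knob is the same.
- knob_a: The same knob, origin on its axis 70 mm above the bench, x along the bar. It closes clockwise seen from above and stays where it is left, turning against about 0.05 N m. Open, at the start, the bar lies 0 to 0.25 rad clockwise of the module's x axis. It meets its seat 0.9 to 1.35 rad clockwise of that axis, depending on wear: unseen, to be felt.
- pin_a: Hidden closing pin in valve_a, turning rigidly with the knob, 12 mm off its axis; same origin and axes as the knob. On the seat the knob's torque rises by about 9 N m per rad. 0.25 N m at the knob shuts it properly, 0.35 N m is right, over 0.5 N m ruins the seat. Pin force = torque / 12 mm, less what friction takes; when let go, the knob stays shut, the pin resting on the seat with about 1 N.
- bleed_a_top (a point): Top centre of valve_a's bleed button: a black round cap of 18 mm diameter in a steel collar of 34 mm diameter, on the same block between knob and hose barb; 87 mm above the bench when up, the collar's top at 78 mm. It goes straight down 5 mm against a spring and comes back up.
- bleed_a (a joint): How far valve_a's bleed button is pressed, in m: 0 up, 0.005 all the way down; about 2 N to begin moving, 6 N at the bottom.
- valve_b: Neighbouring valve module like valve_a but with a blanking plug instead of the hose barb; not to be touched, nor its knob and button. Same axes and origin as valve_a. Its knob's bar may point anywhere from the module's x axis to 1.4 rad clockwise of it.
- valve_c: Neighbouring valve module, as valve_b.
- valve_d: Neighbouring valve module, as valve_b.
- jar: White jar with a black lid, 62 mm diameter, 85 mm high, standing on the bench beside the rail's left end; bystander. Origin at the centre of its underside.
- blue_cap: Blue screw cap, 33 mm diameter, 21 mm high, on the bench beside the rail's left end; bystander. Origin at the centre of its underside.
- hex_key_set: Hex keys in a red holder, 112 x 45 x 18 mm, lying on the bench beside the rail's right end; bystander. Origin at the centre of its underside, x along its length.

How it is judged:
On the way, in this order (a step that is already met when the one before it is completed fails the run):
1. the barbed outlet's knob has been closed firmly onto its seat (at least 0.2 N m) (contact force between pin_a and anything else above 12 N), for 0.2 s.
2. its bleed button is held down for a second (value of joint bleed_a above 0.004 m), for 1 s.
At the end, for the whole second after the job is handed in: The knob rests on its seat (more than 0.3 N between pin and seat) and the bleed button is up again (within 1 mm) (contact force between pin_a and anything else above 0.3 N and value of joint bleed_a below 0.001 m); the robot touches nothing.
It fails at once if the seat is forced (more than 55 N on it, over 0.6 N m at the knob) (contact force between pin_a and anything else above 55 N).
It fails at once if the bleed button is pressed (over 2 mm) while the valve is not shut (value of joint bleed_a above 0.002 m and contact force between pin_a and anything else below 0.3 N).
It fails at once if a neighbouring valve is touched (over 0.5 N) (contact force between any of the arm, the fingers and valve_b above 0.5 N or contact force between any of the arm, the fingers and valve_c above 0.5 N or contact force between any of the arm, the fingers and valve_d above 0.5 N).
It fails at once if a bystander is moved more than 15 mm (distance of any of jar, blue_cap, hex_key_set from where it was at the start of the episode above 0.015 m).
It also fails if it takes over 70 s, if anything falls off the work surface, if the arm or the gripper's body presses on something with over 40 N, if the wrist force passes 120 N, or if a joint passes its speed limit or range.

### The arm

A 6-joint arm with a two-finger parallel gripper is mounted at the origin on a cart in front of the work surface, level with it; the furniture and walls round the work are solid. World frame = base frame: x ahead of the robot, y to its left, z up, the work surface at z = 0. Lengths are in m, angles in rad, forces in N, time in s.
With the tool pointing down it reaches from about 0.375 to 0.9 m from the base axis. Payload 3.1 kg.
Tool frame: the origin (TCP) lies midway between the tips of the shut fingers; the grasp point (between the pads) lies 19 mm behind it; z points along the fingers, y is the line along which they close (so a half turn about z gives the same grasp; the last joint's range is limited). The gripper opens to 85 mm and grips with 20 to 120 N. Pads are 22 mm wide; open, the fingers measure 114 mm over their backs; the gripper's body (76 mm by 85 mm) begins 54 mm behind the grasp point. The pads swing forward as they close: fully open they stand 13 mm farther back than shut.
Start: joints at [-1.302, 0.527, 1.433, -0, 1.181, -0.178], TCP at [0.271, -0.563, 0.231] pointing down, gripper open.
Joint ranges: [-3.08, 3.08], [-0.75, 2.2], [0.22, 2.44], [-1.43, 4.57], [0, 2.65], [-2.85, 2.85]. Speed limits (rad/s): [2.79, 2.79, 3.14, 3.14, 3.14, 3.14].

### API

Orientations are given as a unit quaternion [x, y, z, w].
In Python, from station import manip gives the robot as it stands.
- The arm moves only by the tool move_arm, never from a script. Its argument "increments" is a list that holds one entry, the list of rows, each a list of 5 numbers: the gripper's target within -1 to 1 (shut at 1, half-way at 0, fully open at -1), then the shift along the world's x, y, z in m, then the turn about the world's z in degrees. In form: [[[fingers, dx, dy, dz, twist], ...]]. A call has 1 to 8 rows; each row shifts and turns the commanded pose from where the row before left it; what a row does not reach is not made up. A row lasts 1/10 s, in which the tool goes at most 50 mm and 8.59 degrees, less where a joint would pass 70% of its speed; a pose out of reach is approached as far as the arm can. A call with a gripper value outside its range is refused whole. The fingers move at their own pace and stop on an object; "newtons" is the grip in N (left out, the last holds). Time passes only in rows, so rows that do not move let the fingers close. It gives the time, the measured TCP pose, the force, the opening and the grip force at its end, in the units of the state.
- manip.sense(): the state, without advancing time (a new reading comes with each control period).
- manip.snapshot(name): name is "scene" or "top" or "wrist"; returns a dict with "img" (384x512x3 uint8, red, green, blue), "fx", "fy", "cx", "cy" (pixels), "world_to_cam" (4x4, takes a point from world to camera coordinates); the wrist camera has in their place "tool_from_camera" (4x4, takes a point from camera to tool coordinates, whose origin is the TCP and whose axes are the flange's). Camera axes: x right, y down, z forward; pixel columns grow to the right and rows downward; lengths in m; the calibration is good to about 2 mm. The wrist camera is an equidistant fisheye: a pixel r from the principal point sees the ray r / f radians off the axis. A picture is of the moment at which its call begins: read the wrist's pose just before it. There is no depth.
- manip.sign_off(): hands the job in; it is judged then, once.
Trained networks look in the newest picture that a camera, given by its name, has taken for a name from the list of things; names that differ only in an ending like _2 or _b are one class to them, and where a whole thing is asked for, a point or a joint stands for the part that bears it (a point fixed in the world has none). Each returns a list of dicts, best first, with "confidence" (0 to 1); they miss things now and then, are a little off and sometimes report something else, mostly with a low value. They report only what shows in the picture. A call takes as long as a camera call.
- manip.spot_in(label, camera): "xyz" ([x, y, z] in m, in world coordinates, good to about 4 mm: the middle of the surface that is visible of it).
- manip.mark_of(label, camera): "xyz" ([x, y, z] in m, in world coordinates, good to about 4 mm: a listed point, or the origin of a listed thing).
The state is a dict: "t": time; "q": joint angles; "qd": joint speeds; "tau": joint torques, N m; "tcp_pos": TCP position; "tool_rot": TCP orientation; "force": force on the tool from outside, world axes, zero at the start; "ft_torque": the same for the moment, N m; "finger_gap": opening from 0.0 (shut) to 1.0 (fully open); "gripper_force": force on a finger pad.
Only numpy, scipy, OpenCV 4.12 (cv2) and the standard library are available. Lean on these libraries where they do the work, as an engineer would, in place of code of your own. Each camera call takes 0.05 s, during which the arm holds its last target. There are 200 camera calls.

## Working session

There is one attempt and no reset: what is moved stays moved. The work goes in short steps, Python scripts to look and compute and a tool call to move; the robot and the scene stay as the last step left them, time stands still between calls to the robot, and variables do not carry over. Pictures are saved under pics/ and viewed, at most 10 in all, crops included, and the job is handed in when it is done.

Besides the shell and the picture viewer there is one more tool, called after "Call:" as a command line: name --argument value ..., lists and objects as JSON in quotes. move_arm: Moves the arm, as the interface text tells. Its arguments: {"type":"object","properties":{"increments":{"type":"array","items":{"type":"array","items":{"type":"array","items":{"type":"number"}}}},"newtons":{"type":"number"}},"required":["increments"]}

```bash
mkdir -p pics
python3 - <<'E'
from station import manip
import cv2, numpy as np
ims=[]
for c in ["scene","top"]:
    s=manip.snapshot(c); cv2.imwrite(f"pics/{c}0.png",s["img"][:,:,::-1])
    print(c,s["fx"],s["cx"],s["cy"],np.round(s["world_to_cam"],4).tolist())
    for l in ["rail_base","valve_a","valve_b","knob_a_grip","bleed_a_top","jar"]:
        print(l,[(np.round(d["xyz"],3).tolist(),round(d["confidence"],2)) for d in manip.mark_of(l,c)][:5])
s=manip.sense();print(s["t"],s["tcp_pos"],s["tool_rot"],s["force"],s["ft_torque"])
E
```

```text
scene 382.0108828538283 252.28134681832574 190.8260971659523 [[-0.7395, -0.673, -0.0107, 0.4888], [-0.3592, 0.4081, -0.8393, 0.2563], [0.5692, -0.6168, -0.5436, 0.6247], [0.0, 0.0, 0.0, 1.0]]
rail_base [([0.539, 0.051, -0.003], 0.97), ([0.497, -0.134, -0.002], 0.28), ([0.539, 0.079, 0.02], 0.27)]
valve_a [([0.542, 0.079, 0.019], 0.94), ([0.546, 0.144, 0.016], 0.92), ([0.529, 0.021, 0.021], 0.82), ([0.517, -0.04, 0.019], 0.77)]
valve_b [([0.542, 0.079, 0.019], 0.94), ([0.546, 0.144, 0.016], 0.92), ([0.529, 0.021, 0.021], 0.82), ([0.517, -0.04, 0.019], 0.77)]
knob_a_grip [([0.536, -0.046, 0.104], 0.44)]
bleed_a_top [([0.487, -0.038, 0.089], 0.52)]
jar [([0.591, 0.235, 0.003], 0.77)]
top 441.1467710099401 254.65472822498614 192.84644915180553 [[0.0114, -0.9996, 0.0269, 0.0771], [-0.9851, -0.0158, -0.1711, 0.5909], [0.1714, -0.0245, -0.9849, 0.9279], [0.0, 0.0, 0.0, 1.0]]
rail_base [([0.532, 0.05, 0.0], 0.87)]
valve_a [([0.552, 0.143, 0.016], 0.92), ([0.519, -0.043, 0.019], 0.91), ([0.539, 0.081, 0.017], 0.75), ([0.526, 0.021, 0.015], 0.73)]
valve_b [([0.552, 0.143, 0.016], 0.92), ([0.519, -0.043, 0.019], 0.91), ([0.539, 0.081, 0.017], 0.75), ([0.526, 0.021, 0.015], 0.73)]
knob_a_grip [([0.538, -0.046, 0.102], 0.6), ([0.525, 0.246, -0.005], 0.54)]
bleed_a_top [([0.48, -0.037, 0.084], 0.61)]
jar [([0.592, 0.24, 0.003], 0.81)]
0.7 [ 0.27061134 -0.56336847  0.23135593] [ 9.75036238e-01  2.22045788e-01 -2.03551182e-05  4.23555788e-05] [-0.85471499 -0.19707164  0.05653931] [-0.02019277  0.00668915  0.02462508]
```

Run:
```python
import cv2
a=cv2.imread("pics/scene0.png");b=cv2.imread("pics/top0.png")
cv2.imwrite("pics/both.png",cv2.resize(cv2.vconcat([a[40:340],b[40:340]]),None,fx=1,fy=1))
c=b[110:320,130:400]; cv2.imwrite("pics/topc.png",cv2.resize(c,None,fx=2.8,fy=2.8,interpolation=cv2.INTER_CUBIC))
```

```text
(no output)
```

View pics/both.png

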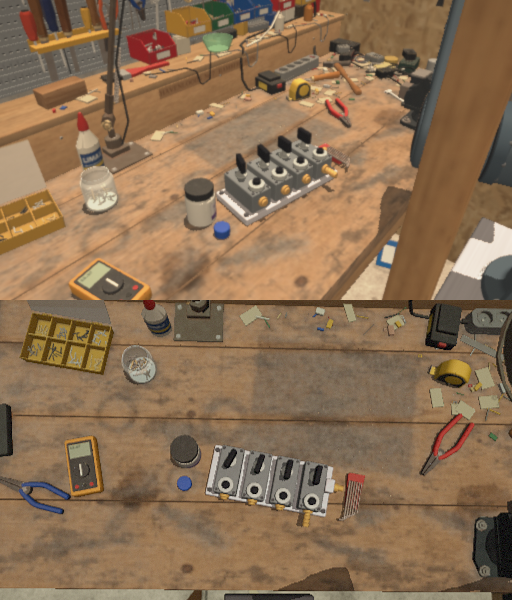

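View pics/topc.png

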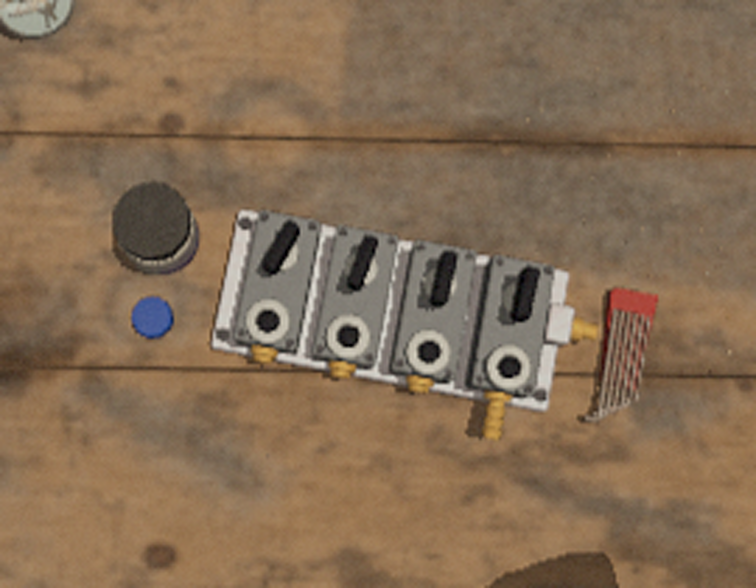

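The top view shows the hose barb on the rightmost module, bottom right at about (490,415). Its button is at (508,367) and its knob at (523,293). Rail yaw is about -0.165 rad. I'll retract first so the arm sweeps clear of the lamp.

Call:
move_arm --increments '[[[0.2, -0.018, -0.04, 0, 0], [0.2, -0.018, 0.04, 0, 0]]]'

```text
t: 0.9
tcp_pos: [0.2345, -0.5757, 0.2296]
tool_rot: [0.975, 0.221, -0.001, 0.006]
force: [-0.8, 0.6, -0.2]
finger_gap: 0.687
gripper_force: 0.0
```

Call:
move_arm --increments '[[[0.2, -0.009, 0.041, 0, 0], [0.2, -0.009, 0.041, 0, 8.5], [0.2, -0.009, 0.041, 0, 8.5], [0.2, -0.009, 0.041, 0, 8.5], [0.2, 0.0317, 0.0213, 0, 8.5], [0.2, 0.0317, 0.0213, 0, 8.5], [0.2, 0.0317, 0.0213, 0, 8.5], [0.2, 0, 0, 0, 8.5]]]'

```text
t: 1.7
tcp_pos: [0.2963, -0.3327, 0.2316]
tool_rot: [0.733, 0.681, 0.001, 0.0]
force: [-0.4, -0.2, 0.1]
finger_gap: 0.4
gripper_force: 0.0
```

Call:
move_arm --increments '[[[0.2, 0.0247, 0.028, 0, 8.5], [0.2, 0.0247, 0.028, 0, 8.5], [0.2, 0.0247, 0.028, 0, 8.5], [0.2, 0.017, 0.033, 0, 8.5], [0.2, 0.017, 0.033, 0, 8.5], [0.2, 0.017, 0.033, 0, 8.5], [0.2, 0.0083, 0.0377, 0, 8.5], [0.2, 0.0083, 0.0377, 0, 8.5]]]'

```text
t: 2.5
tcp_pos: [0.4361, -0.0757, 0.2316]
tool_rot: [0.229, 0.973, -0.0, 0.0]
force: [0.4, -0.3, 1.0]
finger_gap: 0.399
gripper_force: 0.0
```

Call:
move_arm --increments '[[[0.2, 0.0083, 0.0377, 0, 8.5], [0.2, 0.03, 0, 0, 0], [0.2, 0.03, 0, 0, 0], [0.2, 0.03, 0, 0, 0], [0.2, 0, 0, 0, 0], [0.2, 0, 0, 0, 0]]]'

```text
t: 3.1
tcp_pos: [0.5337, -0.0392, 0.231]
tool_rot: [0.159, 0.987, -0.0, -0.0]
force: [-0.1, 0.4, 0.6]
finger_gap: 0.399
gripper_force: 0.0
```

Run:
```python
from station import manip
import cv2, numpy as np
from scipy.spatial.transform import Rotation as R
st=manip.sense(); s=manip.snapshot("wrist"); cv2.imwrite("pics/w1.png",s["img"][:,:,::-1])
print(np.round(st["q"],3),st["tcp_pos"],R.from_quat(st["tool_rot"]).as_matrix().round(3).tolist(),st["finger_gap"],st["force"],st["ft_torque"])
print(s["fx"],s["cx"],s["cy"],np.round(s["tool_from_camera"],4).tolist())
for c in["wrist"]:
  for l in ["valve_a","knob_a_grip","knob_a","bleed_a_top"]:
    print(l,[(np.round(d["xyz"],3).tolist(),round(d["confidence"],2)) for d in manip.mark_of(l,c)][:5])
```

```text
[-0.282  0.408  1.658 -0.     1.077 -1.533] [ 0.53369265 -0.03921476  0.23104362] [[-0.949, 0.314, -0.001], [0.314, 0.949, 0.0], [0.001, -0.0, -1.0]] 0.3989254019699742 [-0.05179693  0.43365536  0.62884314] [-0.01216861  0.04980165  0.01100032]
297.3186396354542 253.02120549625843 192.14921889303247 [[0.0006, -0.9544, -0.2984, 0.0759], [1.0, 0.0003, 0.0012, -0.0001], [-0.001, -0.2984, 0.9544, -0.1419], [0.0, 0.0, 0.0, 1.0]]
valve_a [([0.539, 0.082, 0.016], 0.87), ([0.516, -0.038, 0.015], 0.81), ([0.545, 0.145, 0.014], 0.63)]
knob_a_grip [([0.534, -0.043, 0.095], 0.65), ([0.541, 0.079, 0.019], 0.27)]
knob_a [([0.539, -0.043, 0.072], 0.59)]
bleed_a_top [([0.485, -0.039, 0.089], 0.7)]
```

View pics/w1.png

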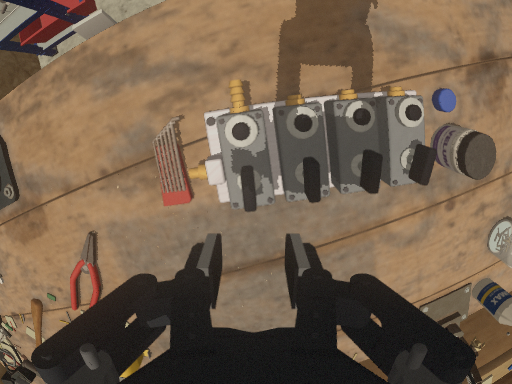

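The wrist view shows the barbed module at left, with its barb at (237,95), button at (241,130) and black bar at (248,188). The fingers clear it. I'll fit the bar's pose to its silhouette.

```bash
cat > fit.py <<'E'
from station import manip
import cv2, numpy as np
from scipy.spatial.transform import Rotation as R
def views(names):
    out=[]
    for n in names:
        st=manip.sense(); s=manip.snapshot(n)
        if n=="wrist":
            T=np.eye(4);T[:3,:3]=R.from_quat(st["tool_rot"]).as_matrix();T[:3,3]=st["tcp_pos"]
            s["world_to_cam"]=np.linalg.inv(T@s["tool_from_camera"])
        s["fish"]=n=="wrist"; s["name"]=n; out.append(s)
    return out
def proj(s,P):
    p=(s["world_to_cam"]@np.c_[P,np.ones(len(P))].T)[:3].T
    if s["fish"]:
        r=np.hypot(p[:,0],p[:,1]); k=np.arctan2(r,p[:,2])/r
    else: k=1/p[:,2]
    return np.c_[p[:,0]*k*s["fx"]+s["cx"],p[:,1]*k*s["fy"]+s["cy"]]
def fit(s,xy0,yaw0,thr=55,pics=False):
    U=6
    c=proj(s,np.array([[*xy0,0.1]]))[0]; x0,y0=(c-32).astype(int)
    g=s["img"].max(2)[y0:y0+64,x0:x0+64]
    m=cv2.resize(g,None,fx=U,fy=U,interpolation=cv2.INTER_LINEAR)<thr
    if pics: cv2.imwrite(f"pics/{pics}.png",np.hstack([cv2.resize(g,(384,384)),m.astype(np.uint8)*255]))
    def cost(v):
        cs,sn=np.cos(v[2]),np.sin(v[2])
        P=np.array([[v[0]+a*cs-b*sn,v[1]+a*sn+b*cs,z] for a in(-.02,.02) for b in(-.006,.006) for z in(.082,.112)])
        h=cv2.convexHull(((proj(s,P)-[x0,y0]+.5)*U).astype(np.float32)).astype(int)
        k=np.zeros(m.shape,np.uint8);cv2.fillConvexPoly(k,h,1);k=k>0
        return -(m&k).sum()/(k.sum()+.3*(m&~k).sum())
    best=min(((cost((x,y,w)),x,y,w) for x in np.arange(-.008,.0081,.002)+xy0[0] for y in np.arange(-.008,.0081,.002)+xy0[1] for w in np.arange(-.3,.31,.05)+yaw0))
    for st in (.001,.0005):
        best=min(((cost((x,y,w)),x,y,w) for x in np.arange(-2,3)*st+best[1] for y in np.arange(-2,3)*st+best[2] for w in np.arange(-2,3)*st*20+best[3]))
    return np.round(best,4)
E
python3 - <<'E'
from fit import *
for s in views(["wrist","top"]): print(s["name"],*[fit(s,(.538,-.045),-.3,t,f"m_{s['name']}{t}") for t in (45,60)])
E
python3 -c "
import cv2;cv2.imwrite('pics/m.png',cv2.vconcat([cv2.imread('pics/m_%s60.png'%n)for n in('wrist','top')])[:,:][::1,::1].copy()[::2,::2])"
```

```text
wrist [ 0.     0.527 -0.056 -0.66 ] [-0.4209  0.539  -0.045  -0.29  ]
top [-0.356   0.5305 -0.0445 -0.04  ] [-0.335  0.547 -0.046  0.04 ]
```

View pics/m.png

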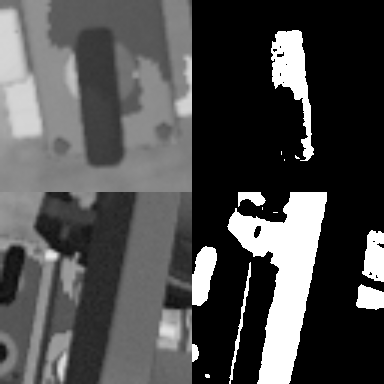

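Run:
```python
from fit import *
w,t=views(["wrist","top"]); t["img"]=cv2.imread("pics/top0.png")
for s in (w,t): print(s["name"],*[fit(s,(.538,-.045),-.3,q) for q in (60,68,76,84)])
```

```text
wrist [-0.3916  0.5385 -0.045  -0.29  ] [-0.805   0.537  -0.0445 -0.28  ] [-0.846   0.537  -0.0445 -0.28  ] [-0.8742  0.537  -0.0445 -0.26  ]
top [-0.5779  0.536  -0.044  -0.27  ] [-0.5765  0.536  -0.044  -0.25  ] [-0.5588  0.536  -0.044  -0.25  ] [-0.5392  0.536  -0.044  -0.25  ]
```

Call:
move_arm --increments '[[[0.2, 0.0033, -0.0053, -0.03, 3], [0.2, 0, 0, -0.03, 0], [0.2, 0, 0, -0.03, 0], [0.2, 0, 0, -0.025, 0], [0.2, 0, 0, -0.02, 0], [0.2, 0, 0, -0.01, 0], [0.2, 0, 0, 0, 0]]]' --newtons 40

```text
t: 4.25
tcp_pos: [0.5362, -0.0445, 0.0852]
tool_rot: [0.134, 0.991, 0.0, -0.001]
force: [0.3, -0.5, -0.4]
finger_gap: 0.401
gripper_force: 0.0
```

Run:
```python
from fit import *
s=views(["wrist"])[0]; cv2.imwrite("pics/w2.png",s["img"][:,:,::-1])
st=manip.sense(); print(st["tcp_pos"],st["force"],st["ft_torque"])
print(fit(s,(.537,-.0445),-.27,76))
```

```text
[ 0.53702257 -0.04469397  0.08618693] [ 0.16748075 -0.2936316   0.55828771] [ 0.02915965 -0.01162068 -0.02296688]
[-0.9531  0.544  -0.0465 -0.21  ]
```

View pics/w2.png

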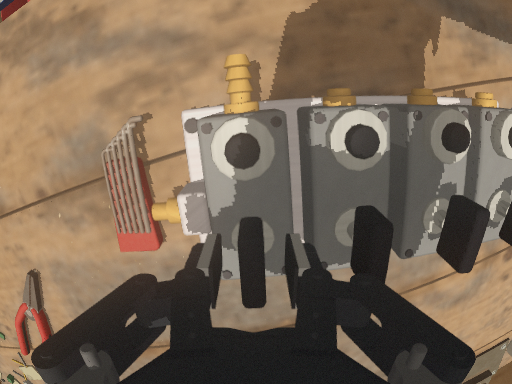

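The bar stands centred between the pads at (252,262), and the fingers are clear of the neighbour's knob. Next I close the fingers.

Call:
move_arm --increments '[[[1, 0, 0, 0, 0], [1, 0, 0, 0, 0], [1, 0, 0, 0, 0], [1, 0, 0, 0, 0], [1, 0, 0, 0, 0], [1, 0, 0, 0, 0]]]' --newtons 40

```text
t: 4.9
tcp_pos: [0.5375, -0.0452, 0.0876]
tool_rot: [0.133, 0.991, -0.0, 0.001]
force: [-2.0, -3.1, 6.1]
finger_gap: 0.131
gripper_force: 41.2
```

Run:
```python
from fit import *
s=views(["wrist"])[0]
st=manip.sense(); print(st["tcp_pos"],st["force"],st["ft_torque"],R.from_quat(st["tool_rot"]).as_euler("zyx")[0],st["finger_gap"])
W=np.linalg.inv(s["world_to_cam"])
def un(u,v,z):
    d=np.array([(u-s["cx"])/s["fx"],(v-s["cy"])/s["fy"]]);r=np.hypot(*d)
    ray=W[:3,:3]@np.r_[d/r*np.sin(r),np.cos(r)]; return W[:3,3]+ray*(z-W[2,3])/ray[2]
g=s["img"].max(2); m=((g<70)*255).astype(np.uint8)[120:185,205:280]
n,l,stt,c=cv2.connectedComponentsWithStats(m); 
for i in range(1,n):
    if stt[i,4]>150: print(stt[i],c[i]+[205,120],un(*(c[i]+[205,120]),.087))
col=g[200:325,252]; print(col.tolist())
for v in (218,): print(un(251,v,.112))
```

```text
[ 0.53758452 -0.04525489  0.08756553] [-1.9980023  -2.6644443   6.32665226] [-0.35162235  0.3143597   0.01368527] -2.8740307723559897 0.1304372143655828
[ 35  13  21  32 293] [251.66894198 151.22866894] [ 0.48706224 -0.0320051   0.087     ]
[98, 95, 98, 95, 96, 96, 96, 98, 95, 93, 96, 90, 71, 47, 43, 45, 47, 44, 45, 46, 42, 43, 44, 43, 42, 46, 46, 41, 46, 41, 46, 45, 43, 42, 44, 42, 42, 46, 42, 38, 41, 45, 42, 43, 40, 43, 39, 40, 43, 40, 41, 44, 42, 40, 41, 38, 38, 40, 37, 38, 36, 39, 36, 41, 37, 35, 38, 36, 38, 35, 34, 39, 35, 36, 31, 32, 34, 36, 30, 31, 35, 29, 34, 32, 36, 37, 30, 34, 34, 33, 29, 34, 32, 31, 30, 25, 30, 32, 28, 37, 30, 28, 28, 133, 144, 143, 149, 148, 153, 152, 151, 148, 147, 146, 145, 145, 146, 146, 151, 151, 147, 145, 141, 136, 130]
[ 0.5105728  -0.03865838  0.112     ]
```

Call:
move_arm --increments '[[[1, 0, 0, 0.001, -4], [1, 0, 0, 0, -5], [1, 0, 0, 0, -5], [1, 0, 0, 0, -6], [1, 0, 0, 0, -6], [1, 0, 0, 0, -6], [1, 0, 0, 0, -4], [1, 0, 0, 0, 0]]]'

```text
t: 5.75
tcp_pos: [0.5376, -0.0453, 0.0876]
tool_rot: [0.433, 0.901, -0.0, 0.001]
force: [0.0, -3.6, -0.5]
finger_gap: 0.136
gripper_force: 40.3
```

```bash
cat > s.py <<'E'
from station import manip
import numpy as np
from scipy.spatial.transform import Rotation as R
for i in range(1):
    s=manip.sense(); r=R.from_quat(s["tool_rot"]).as_matrix(); 
    print(round(s["t"],2),"yaw",np.degrees(np.arctan2(r[1,0],r[0,0])).round(2),np.round(s["tcp_pos"],4),"F",np.round(s["force"],1),"T",np.round(s["ft_torque"],3),"tau6",s["tau"][5].round(3),"q6",s["q"][5].round(3),round(s["gripper_force"],1),round(s["finger_gap"],3))
E
python3 s.py
```

```text
5.75 yaw 128.67 [ 0.5376 -0.0453  0.0876] F [ 0.  -3.6 -0.5] T [-0.585  0.006 -0.088] tau6 0.186 q6 -0.965 40.3 0.136
```

Call:
move_arm --increments '[[[1, 0, 0, 0, -2], [1, 0, 0, 0, -2], [1, 0, 0, 0, -2]]]'

```text
t: 6.05
tcp_pos: [0.5376, -0.0452, 0.0876]
tool_rot: [0.479, 0.878, -0.0, 0.001]
force: [-0.3, -4.1, -0.5]
finger_gap: 0.132
gripper_force: 40.3
```

```bash
python3 s.py
```

```text
6.05 yaw 122.7 [ 0.5376 -0.0452  0.0876] F [-0.3 -4.1 -0.5] T [-0.559  0.005  0.043] tau6 -0.189 q6 -0.861 40.3 0.132
```

Call:
move_arm --increments '[[[1, 0, 0, 0, -1], [1, 0, 0, 0, -1]]]'

```text
t: 6.25
tcp_pos: [0.5376, -0.0452, 0.0876]
tool_rot: [0.495, 0.869, -0.0, 0.001]
force: [0.3, -4.5, 0.6]
finger_gap: 0.132
gripper_force: 40.4
```

```bash
python3 s.py
```

```text
6.25 yaw 120.69 [ 0.5376 -0.0452  0.0876] F [ 0.3 -4.5  0.6] T [-0.78   0.027  0.049] tau6 -0.08 q6 -0.826 40.4 0.132
```

Call:
move_arm --increments '[[[1, 0, 0, 0, -1], [1, 0, 0, 0, -1]]]'

```text
t: 6.45
tcp_pos: [0.5376, -0.0452, 0.0876]
tool_rot: [0.51, 0.86, -0.0, 0.001]
force: [0.3, -5.4, 1.5]
finger_gap: 0.133
gripper_force: 40.5
```

```bash
python3 s.py
```

```text
6.45 yaw 118.63 [ 0.5376 -0.0452  0.0876] F [ 0.3 -5.4  1.5] T [-0.883 -0.016  0.041] tau6 -0.078 q6 -0.79 40.5 0.133
```

Call:
move_arm --increments '[[[1, 0, 0, 0, -0.75], [1, 0, 0, 0, -0.75]]]'

```text
t: 6.65
tcp_pos: [0.5376, -0.0452, 0.0876]
tool_rot: [0.521, 0.853, -0.0, 0.001]
force: [-0.2, -4.7, 0.7]
finger_gap: 0.134
gripper_force: 40.5
```

```bash
python3 s.py
```

```text
6.65 yaw 117.14 [ 0.5376 -0.0452  0.0876] F [-0.2 -4.7  0.7] T [-0.835  0.056  0.076] tau6 -0.045 q6 -0.764 40.5 0.134
```

Call:
move_arm --increments '[[[1, 0, 0, 0, -0.75], [1, 0, 0, 0, -0.75]]]'

```text
t: 6.85
tcp_pos: [0.5376, -0.0452, 0.0876]
tool_rot: [0.533, 0.846, -0.0, 0.001]
force: [-0.1, -5.1, 1.3]
finger_gap: 0.132
gripper_force: 40.5
```

```bash
python3 s.py
```

```text
6.85 yaw 115.64 [ 0.5376 -0.0452  0.0876] F [-0.1 -5.1  1.3] T [-0.902  0.054  0.047] tau6 -0.046 q6 -0.738 40.5 0.132
```

Call:
move_arm --increments '[[[1, 0, 0, 0, -1.5]]]'

```text
t: 6.95
tcp_pos: [0.5376, -0.0452, 0.0876]
tool_rot: [0.544, 0.839, -0.0, 0.001]
force: [0.3, -5.2, 1.3]
finger_gap: 0.134
gripper_force: 40.5
```

```bash
python3 s.py
```

```text
6.95 yaw 114.12 [ 0.5376 -0.0452  0.0876] F [ 0.3 -5.2  1.3] T [-0.865  0.044  0.01 ] tau6 -0.17 q6 -0.711 40.5 0.134
```

Call:
move_arm --increments '[[[1, 0, 0, 0, -1.0], [1, 0, 0, 0, 0]]]'

```text
t: 7.15
tcp_pos: [0.5376, -0.0452, 0.0876]
tool_rot: [0.551, 0.835, -0.0, 0.001]
force: [-0.2, -5.9, 0.1]
finger_gap: 0.13
gripper_force: 40.4
```

```bash
python3 s.py
```

```text
7.15 yaw 113.13 [ 0.5376 -0.0452  0.0876] F [-0.2 -5.9  0.1] T [-0.921  0.002 -0.094] tau6 -0.015 q6 -0.694 40.4 0.13
```

Call:
move_arm --increments '[[[1, 0, 0, 0, -0.8], [1, 0, 0, 0, -0.7]]]'

```text
t: 7.35
tcp_pos: [0.5376, -0.0452, 0.0876]
tool_rot: [0.562, 0.827, -0.0, 0.001]
force: [-0.1, -5.2, 0.8]
finger_gap: 0.13
gripper_force: 40.5
```

```bash
python3 s.py
```

```text
7.35 yaw 111.64 [ 0.5376 -0.0452  0.0876] F [-0.1 -5.2  0.8] T [-0.876 -0.003  0.031] tau6 -0.036 q6 -0.668 40.5 0.13
```

Call:
move_arm --increments '[[[1, 0, 0, 0, -0.8], [1, 0, 0, 0, -0.7]]]'

```text
t: 7.55
tcp_pos: [0.5376, -0.0452, 0.0876]
tool_rot: [0.573, 0.82, -0.0, 0.001]
force: [0.7, -5.3, 1.0]
finger_gap: 0.13
gripper_force: 40.5
```

```bash
python3 s.py
```

```text
7.55 yaw 110.14 [ 0.5376 -0.0452  0.0876] F [ 0.7 -5.3  1. ] T [-0.897  0.013  0.026] tau6 -0.035 q6 -0.642 40.5 0.13
```

Call:
move_arm --increments '[[[1, 0, 0, 0, -0.8], [1, 0, 0, 0, -0.7]]]'

```text
t: 7.75
tcp_pos: [0.5376, -0.0452, 0.0876]
tool_rot: [0.583, 0.812, -0.0, 0.001]
force: [-0.9, -4.6, 0.6]
finger_gap: 0.133
gripper_force: 40.5
```

```bash
python3 s.py
```

```text
7.75 yaw 108.64 [ 0.5376 -0.0452  0.0876] F [-0.9 -4.6  0.6] T [-0.858  0.004  0.083] tau6 -0.035 q6 -0.615 40.5 0.133
```

Call:
move_arm --increments '[[[1, 0, 0, 0, -0.8], [1, 0, 0, 0, -0.7]]]'

```text
t: 7.95
tcp_pos: [0.5376, -0.0452, 0.0876]
tool_rot: [0.594, 0.805, -0.0, 0.001]
force: [-0.2, -6.1, 0.5]
finger_gap: 0.131
gripper_force: 40.5
```

```bash
python3 s.py
```

```text
7.95 yaw 107.14 [ 0.5376 -0.0452  0.0876] F [-0.2 -6.1  0.5] T [-0.913  0.016  0.   ] tau6 -0.035 q6 -0.589 40.5 0.131
```

Call:
move_arm --increments '[[[1, 0, 0, 0, -0.8], [1, 0, 0, 0, -0.7]]]'

```text
t: 8.15
tcp_pos: [0.5376, -0.0452, 0.0876]
tool_rot: [0.604, 0.797, -0.0, 0.001]
force: [0.5, -5.2, 1.6]
finger_gap: 0.127
gripper_force: 40.5
```

```bash
python3 s.py
```

```text
8.15 yaw 105.64 [ 0.5376 -0.0452  0.0876] F [ 0.5 -5.2  1.6] T [-0.882 -0.043  0.019] tau6 -0.035 q6 -0.563 40.5 0.127
```

Call:
move_arm --increments '[[[1, 0, 0, 0, -0.8], [1, 0, 0, 0, -0.7]]]'

```text
t: 8.35
tcp_pos: [0.5376, -0.0452, 0.0876]
tool_rot: [0.615, 0.789, -0.0, 0.001]
force: [0.0, -5.7, 0.6]
finger_gap: 0.134
gripper_force: 40.5
```

```bash
python3 s.py
```

```text
8.35 yaw 104.14 [ 0.5376 -0.0452  0.0876] F [ 0.  -5.7  0.6] T [-0.927  0.001  0.018] tau6 -0.035 q6 -0.537 40.5 0.134
```

Call:
move_arm --increments '[[[1, 0, 0, 0, -0.8], [1, 0, 0, 0, -0.7]]]'

```text
t: 8.55
tcp_pos: [0.5376, -0.0452, 0.0876]
tool_rot: [0.625, 0.781, -0.0, 0.001]
force: [0.8, -5.1, 0.7]
finger_gap: 0.129
gripper_force: 40.5
```

```bash
python3 s.py
```

```text
8.55 yaw 102.64 [ 0.5376 -0.0452  0.0876] F [ 0.8 -5.1  0.7] T [-0.875  0.011  0.064] tau6 -0.035 q6 -0.511 40.5 0.129
```

Call:
move_arm --increments '[[[1, 0, 0, 0, -0.8], [1, 0, 0, 0, -0.7]]]'

```text
t: 8.75
tcp_pos: [0.5376, -0.0452, 0.0876]
tool_rot: [0.635, 0.772, -0.0, 0.001]
force: [-0.5, -4.7, 1.7]
finger_gap: 0.134
gripper_force: 40.5
```

```bash
python3 s.py
```

```text
8.75 yaw 101.15 [ 0.5376 -0.0452  0.0876] F [-0.5 -4.7  1.7] T [-0.841  0.02   0.038] tau6 -0.035 q6 -0.485 40.5 0.134
```

Call:
move_arm --increments '[[[1, 0, 0, 0, -0.8], [1, 0, 0, 0, -0.7]]]'

```text
t: 8.95
tcp_pos: [0.5376, -0.0452, 0.0876]
tool_rot: [0.645, 0.764, 0.0, 0.001]
force: [0.2, -5.1, -0.2]
finger_gap: 0.128
gripper_force: 40.5
```

```bash
python3 s.py
```

```text
8.95 yaw 99.64 [ 0.5376 -0.0452  0.0876] F [ 0.2 -5.1 -0.2] T [-0.815  0.011  0.044] tau6 -0.032 q6 -0.458 40.5 0.128
```

Call:
move_arm --increments '[[[1, 0, 0, 0, -0.8], [1, 0, 0, 0, -0.7]]]'

```text
t: 9.15
tcp_pos: [0.5376, -0.0452, 0.0876]
tool_rot: [0.655, 0.756, -0.0, 0.001]
force: [-0.8, -5.6, 0.6]
finger_gap: 0.132
gripper_force: 40.5
```

```bash
python3 s.py
```

```text
9.15 yaw 98.15 [ 0.5376 -0.0452  0.0876] F [-0.8 -5.6  0.6] T [-0.916 -0.019  0.065] tau6 -0.013 q6 -0.432 40.5 0.132
```

Call:
move_arm --increments '[[[1, 0, 0, 0, -0.8], [1, 0, 0, 0, -0.7]]]'

```text
t: 9.35
tcp_pos: [0.5376, -0.0452, 0.0876]
tool_rot: [0.665, 0.747, -0.0, 0.001]
force: [-0.3, -4.9, 0.4]
finger_gap: 0.134
gripper_force: 40.6
```

```bash
python3 s.py
```

```text
9.35 yaw 96.69 [ 0.5376 -0.0452  0.0876] F [-0.3 -4.9  0.4] T [-0.804 -0.071  0.242] tau6 0.168 q6 -0.407 40.6 0.134
```

Seat felt. I'll nip it up.

Call:
move_arm --increments '[[[1, 0, 0, 0, -0.5], [1, 0, 0, 0, -0.3]]]'

```text
t: 9.55
tcp_pos: [0.5376, -0.0452, 0.0876]
tool_rot: [0.67, 0.743, -0.0, 0.001]
force: [-0.4, -5.4, -0.0]
finger_gap: 0.13
gripper_force: 40.8
```

```bash
python3 s.py
```

```text
9.55 yaw 95.94 [ 0.5376 -0.0452  0.0876] F [-0.4 -5.4 -0. ] T [-0.854 -0.07   0.381] tau6 0.327 q6 -0.393 40.8 0.13
```

Call:
move_arm --increments '[[[1, 0, 0, 0, -0.2], [1, 0, 0, 0, 0], [1, 0, 0, 0, 0], [1, 0, 0, 0, 0], [1, 0, 0, 0, 0]]]'

```text
t: 10.05
tcp_pos: [0.5376, -0.0452, 0.0876]
tool_rot: [0.671, 0.742, -0.0, 0.001]
force: [-1.1, -5.1, 1.9]
finger_gap: 0.133
gripper_force: 40.8
```

```bash
python3 s.py
```

```text
10.05 yaw 95.76 [ 0.5376 -0.0452  0.0876] F [-1.1 -5.1  1.9] T [-0.818 -0.04   0.376] tau6 0.34 q6 -0.39 40.8 0.133
```

Call:
move_arm --increments '[[[0.3, 0, 0, 0, 0], [0.3, 0, 0, 0, 0], [0.3, 0, 0, 0, 0], [0.3, 0, 0, 0.02, 0], [0.3, 0, 0, 0.03, 0], [0.3, 0, 0, 0.03, 0], [0.3, 0, 0, 0.01, 0], [0.3, 0, 0, 0, 0]]]'

```text
t: 10.85
tcp_pos: [0.5379, -0.0445, 0.1787]
tool_rot: [0.671, 0.741, 0.001, 0.001]
force: [-0.2, -0.2, -0.4]
finger_gap: 0.353
gripper_force: 0.0
```

```bash
python3 s.py
python3 - <<'E'
from fit import *
s=views(["wrist"])[0]; cv2.imwrite("pics/w3.png",s["img"][:,:,::-1])
print([(np.round(d["xyz"],4).tolist(),round(d["confidence"],2)) for d in manip.mark_of("bleed_a_top","wrist")])
E
```

```text
10.85 yaw 95.66 [ 0.5379 -0.0445  0.1787] F [-0.2 -0.2 -0.4] T [ 0.017 -0.042 -0.006] tau6 0.0 q6 -0.389 0.0 0.353
[([0.483, -0.0367, 0.0873], 0.68)]
```

View pics/w3.png

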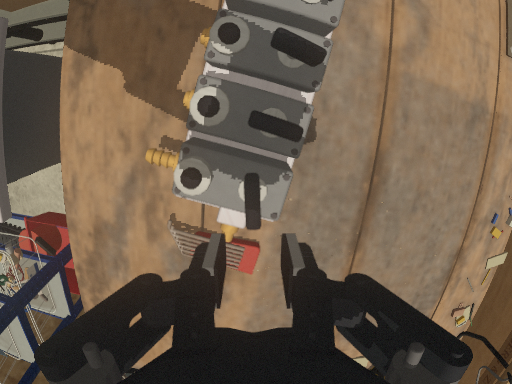

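The knob now lies crosswise. The button shows at (192,178) and nothing else has moved. I'll shut the fingers, turn back and go above the button.

Call:
move_arm --increments '[[[1, -0.014, 0.002, 0, 8.5], [1, -0.013, 0.002, 0, 8.5], [1, -0.013, 0.002, 0, 8.5], [1, -0.0135, 0.002, 0, 8.5], [1, 0, 0, 0, 8.5], [1, 0, 0, 0, 8.5], [1, 0, 0, 0, 8.5], [1, 0, 0, 0, 8.5]]]'

```text
t: 11.75
tcp_pos: [0.4823, -0.0362, 0.1755]
tool_rot: [0.139, 0.99, 0.0, -0.002]
force: [-0.1, 0.4, -0.6]
finger_gap: -0.001
gripper_force: 0.0
```

Call:
move_arm --increments '[[[1, 0, 0, -0.03, 7], [1, 0, 0, -0.03, 0], [1, 0, 0, -0.015, 0], [1, 0, 0, 0, 0], [1, 0, 0, 0, 0]]]'

```text
t: 12.25
tcp_pos: [0.4828, -0.0364, 0.1013]
tool_rot: [0.081, 0.997, 0.0, -0.001]
force: [0.2, 0.7, -0.1]
finger_gap: 0.003
gripper_force: 0.0
```

```bash
python3 s.py
python3 - <<'E'
from fit import *
s=views(["wrist"])[0]; cv2.imwrite("pics/w4.png",s["img"][:,:,::-1])
E
```

```text
12.25 yaw 170.65 [ 0.4828 -0.0364  0.1013] F [ 0.2  0.7 -0.1] T [-0.002 -0.007 -0.031] tau6 0.0 q6 -1.714 0.0 0.003
```

View pics/w4.png

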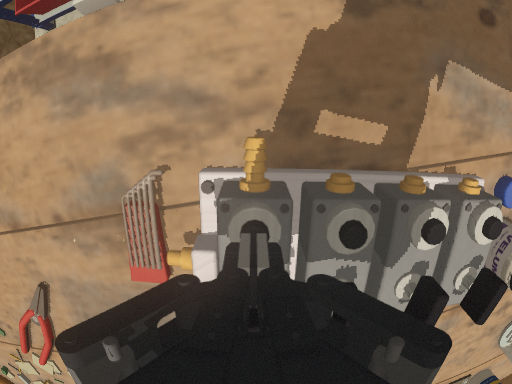

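Fingertips are over the button at (256,230), and the linkages stand well above the neighbours. Pressing in stages now.

Call:
move_arm --increments '[[[1, 0.0015, 0, -0.008, 0], [1, 0, 0, -0.005, 0], [1, 0, 0, -0.002, 0], [1, 0, 0, -0.001, 0]]]'

```text
t: 12.7
tcp_pos: [0.485, -0.0366, 0.0863]
tool_rot: [0.081, 0.997, 0.0, 0.0]
force: [-0.4, -0.4, 2.4]
finger_gap: -0.001
gripper_force: 1.1
```

```bash
python3 s.py
```

```text
12.7 yaw 170.66 [ 0.485  -0.0366  0.0863] F [-0.4 -0.4  2.4] T [-0.003  0.12   0.005] tau6 0.0 q6 -1.713 1.1 -0.001
```

Contact at 2.4 N. Going further down.

Call:
move_arm --increments '[[[1, 0, 0, -0.002, 0], [1, 0, 0, -0.0015, 0], [1, 0, 0, -0.001, 0], [1, 0, 0, 0, 0]]]'

```text
t: 13.1
tcp_pos: [0.485, -0.0366, 0.0821]
tool_rot: [0.081, 0.997, -0.0, 0.0]
force: [-1.2, 0.7, 5.0]
finger_gap: 0.003
gripper_force: 2.9
```

```bash
python3 s.py
```

```text
13.1 yaw 170.66 [ 0.485  -0.0366  0.0821] F [-1.2  0.7  5. ] T [0.058 0.204 0.03 ] tau6 0.0 q6 -1.713 2.9 0.003
```

Call:
move_arm --increments '[[[1, 0, 0, -0.0007, 0], [1, 0, 0, -0.0005, 0], [1, 0, 0, 0, 0]]]'

```text
t: 13.4
tcp_pos: [0.4851, -0.0366, 0.0819]
tool_rot: [0.081, 0.997, -0.0, 0.0]
force: [-2.0, 0.7, 14.1]
finger_gap: -0.0
gripper_force: 7.0
```

Bottomed at 14 N. Holding about 2 s in all, then up and away.

Call:
move_arm --increments '[[[1, 0, 0, 0, 0], [1, 0, 0, 0, 0], [1, 0, 0, 0, 0], [1, 0, 0, 0, 0], [1, 0, 0, 0, 0], [1, 0, 0, 0, 0], [1, 0, 0, 0, 0], [1, 0, 0, 0, 0]]]'

```text
t: 14.2
tcp_pos: [0.4851, -0.0366, 0.0819]
tool_rot: [0.081, 0.997, -0.0, 0.0]
force: [-1.8, 0.1, 14.4]
finger_gap: -0.001
gripper_force: 7.0
```

Call:
move_arm --increments '[[[1, 0, 0, 0, 0], [1, 0, 0, 0, 0], [1, 0, 0, 0, 0], [1, 0, 0, 0, 0], [1, 0, 0, 0, 0], [1, 0, 0, 0, 0], [1, 0, 0, 0, 0], [1, 0, 0, 0, 0]]]'

```text
t: 15.0
tcp_pos: [0.4851, -0.0366, 0.0819]
tool_rot: [0.081, 0.997, -0.0, 0.0]
force: [-1.8, -0.1, 13.8]
finger_gap: 0.0
gripper_force: 7.0
```

Call:
move_arm --increments '[[[1, 0, 0, 0, 0], [1, 0, 0, 0.003, 0], [1, 0, 0, 0.005, 0], [1, 0, 0, 0.015, 0], [1, 0, 0, 0.03, 0], [1, 0, 0, 0.03, 0], [1, 0, 0, 0.02, 0], [1, 0, 0, 0, 0]]]'

```text
t: 15.8
tcp_pos: [0.487, -0.0372, 0.1861]
tool_rot: [0.081, 0.997, -0.001, 0.003]
force: [1.0, 0.0, -0.4]
finger_gap: -0.001
gripper_force: 0.0
```

Call:
move_arm --increments '[[[1, 0, 0, 0, 0], [1, 0, 0, 0, 0]]]'

```text
t: 16.0
tcp_pos: [0.4842, -0.0364, 0.1825]
tool_rot: [0.081, 0.997, 0.0, -0.001]
force: [-0.2, -0.3, -1.2]
finger_gap: -0.003
gripper_force: 0.0
```

```bash
python3 s.py
python3 - <<'E'
from fit import *
s=views(["wrist"])[0]; cv2.imwrite("pics/w5.png",s["img"][:,:,::-1])
E
```

```text
16.0 yaw 170.65 [ 0.4842 -0.0364  0.1825] F [-0.2 -0.3 -1.2] T [ 0.037 -0.055  0.034] tau6 -0.0 q6 -1.713 0.0 -0.003
```

View pics/w5.png

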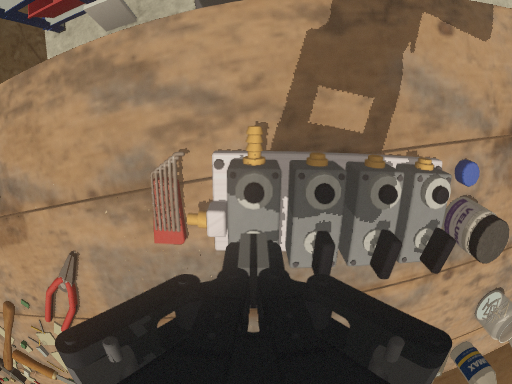

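The button at (254,193) is free and up, the neighbours and bystanders are undisturbed, and the arm touches nothing.

```bash
python3 -c "
from station import manip
print(manip.sign_off())"
```

```text
the job is handed in; nothing more can be done
None
```

The barbed outlet's valve is shut at about 0.35 N m, its bleed button was held down for about 2 s and is up again, nothing else was moved as far as the last picture shows, and the job is handed in; no verdict came back.

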